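Fetch the puppet head from behind the bottles

ROBOT

A 7-joint arm with a two-finger parallel gripper is mounted at the origin on the work surface. World frame = base frame: x ahead of the robot, y to its left, z up, the work surface at z = 0. Lengths are in m, angles in rad, forces in N, time in s.
With the tool pointing down it reaches from about 0.4 to 0.85 m from the base axis. Payload 4.5 kg.
Tool frame: the origin (TCP) lies at the very end of the fingers, on their centre line; the grasp point (between the pads) lies 19 mm behind it (r.grip_depth is the z of the grasp point in the tool frame, in m); z points along the fingers, y is the line along which they close (so a half turn about z gives the same grasp; the last joint's range is limited). The gripper opens to 88 mm and grips with 3 to 60 N. Pads are 18 mm wide; open, the fingers measure 123 mm over their backs; the gripper's body (75 mm by 187 mm) begins 45 mm behind the grasp point.
Start: joints at [1.227, 0.689, -0.195, 1.565, 0.157, 0.902, -0.215], TCP at [0.231, -0.581, 0.239] pointing down, gripper open.
Joint ranges: [-3.01, 3.01], [-0.46, 2.08], [-1.47, 1.51], [0.13, 2.56], [-1, 4.14], [0.04, 2.09], [-2.66, 2.66]. Speed limits (rad/s): [2.57, 2.57, 3.14, 3.14, 3.14, 3.14, 3.14].

INTERFACE

Orientations are given as a unit quaternion [x, y, z, w].
In Python, from plant import r, camrig, monitor, job gives the robot as it stands (r), with the cameras (camrig), the readings (monitor) and the job (job).
- The arm moves only by the tool steer_hand, called as name(argument=value, ...) on one line, values as JSON. Schema: {"type":"object","properties":{"rows":{"type":"array","items":{"type":"number"},"minItems":7,"maxItems":70},"clamp_n":{"type":"number"},"only":{"type":"string"},"quiet":{"type":"boolean"},"lines":{"type":"string"}},"required":["rows"],"additionalProperties":false}. rows is one flat list of numbers that holds 1 to 10 rows one after another, with no inner brackets; each row has 7 numbers: the opening from 0.0 (shut) to 1.0 (fully open), then dx, dy, dz in m, then a rotation vector rx, ry, rz in rad; each row is the pose to reach, as a shift and turn from the pose commanded when the call began, along the tool's axes at that moment; what a row does not reach only later rows make up. A row lasts 1/10 s, in which the tool goes at most 0.05 m and 0.15 rad, less where a joint would pass 70% of its speed; a pose out of reach is approached as far as the arm can. The fingers move at their own pace and stop on an object; clamp_n is the grip in N (left out, the last holds). Time passes only in rows, so rows that do not move let the fingers close. The tool returns the time, the measured TCP pose, the force, the opening and the grip force at its end. only (a regular expression) keeps the lines of the reply that match it, lines (a string "A,B") keeps lines A to B, and quiet returns only ok. Input that does not fit is refused with a message, and nothing moves.
- monitor.get_state(): the state, without advancing time (a new reading comes with each control period).
- camrig.snapshot(name): name is "side" or "top" or "wrist"; returns the picture (400x640x3 uint8, red, green, blue); there is no depth.
- camrig.camera_params(name): a dict with "fx", "fy", "cx", "cy" (pixels), "k1" (the pictures are not rectified: a ray, as slopes to the right and down, at radius r is drawn at 1 + k1 r^2 times it, then the intrinsics apply), "rvec" (rotation vector, rad) and "tvec" (3), from world to camera coordinates, as OpenCV has them. Camera axes: x right, y down, z forward; pixel columns grow to the right and rows downward; lengths in m; the calibration is good to about 2 mm. A picture is of the moment at which its call begins: read the wrist's pose just before it. camera_params takes no time and is no camera call; for the wrist camera it gives the pose at the moment of the call.
- job.finish_job(): hands the job in; it is judged then, once.
The state is a dict: "clock": time; "q": joint angles; "qd": joint speeds; "joint_torque": joint torques, N m; "tool_pos": TCP position; "eef_rot": TCP orientation; "contact_force": force on the tool from outside, world axes, zero at the start; "moment": the same for the moment, N m; "opening": opening from 0.0 (shut) to 1.0 (fully open); "finger_force": force on a finger pad.
Only numpy, scipy, OpenCV 4.12 (cv2) and the standard library are available. Lean on these libraries where they do the work, as an engineer would, in place of code of your own. Each camera call takes 0.05 s, during which the arm holds its last target. There are 200 camera calls.

TASK

The carved puppet head on the dark stand is hemmed in by three tall things: the glue bottle, the square tin and the turned wooden figure. Stand all three in the empty tray first, then set the head upright in the ring on the round work block, and only then put each of the three back upright exactly where it stood on the stand at the start. Knock nothing over, and leave the wax puck and the tape roll on the stand where they are.

Things in the scene. Friction and masses are not known exactly. Their poses are not given: they have to be found in the camera images.
- stand: fixed dark wooden board, 200 (x) x 250 (y) x 12 mm, lying on the table; origin at the centre of its underside, z up. The head stands near the middle of its +x half, one tall thing on its -x side and one on each of its +y and -y sides, about 70 mm away centre to centre; it may be turned up to 0.25 rad
- tray: fixed empty plywood tray to the left or right, 270 (x) x 140 (y) mm outside, walls 5 mm thick and 18 mm high, floor 5 mm thick; origin at the centre of its underside, long side along its x. Room for the three tall things in a row along x, about 85 mm apart
- round: fixed round work block of light wood, 180 mm across, top face 30 mm above the table, on the other side of the stand from the tray; in the middle of its top a raised ring, inside diameter 68 mm, outside 84 mm, 8 mm high, in which the head is to stand on the block's top face. Origin at the centre of its underside, z up
- head: carved puppet head of light wood, 62 mm high, egg-shaped, 54 mm across at 30 to 42 mm above its foot, on a flat neck 40 mm across; a pointed nose sticks out 12 mm at 34 mm height to its own -x. Origin at the centre of its underside, z up; it weighs about 70 g
- glue: white plastic glue bottle, round, 48 mm across and straight-sided up to 90 mm, with a pointed nozzle up to 120 mm; origin at the centre of its underside, z up; about 150 g
- tin: square bare-metal tin, 46 x 46 mm (49 mm over the seams at its top and foot), flat sides along its x and y, 100 mm high with a black screw cap off-centre up to 116 mm; origin at the centre of its underside, z up; about 220 g
- figure: turned wooden puppet body, skittle-shaped: foot 50 mm across, waist 36 mm at 36 mm height, chest 44 mm across and straight-sided from 56 to 90 mm, a small knob head 32 mm across above, 120 mm high in all; origin at the centre of its underside, z up; about 120 g
- wax: bystander: low red-brown wax puck, 36 mm across, 20 mm high, on the -x part of the stand, at its +y side; origin at the centre of its underside; leave it alone
- tape: bystander: low pale roll of tape, 44 mm across, 18 mm high, on the -x part of the stand, at its -y side; origin at the centre of its underside; leave it alone

How it is judged:
On the way, in this order (a step that is already met when the one before it is completed fails the run):
1. the three tall things stand upright in the tray, let go, the head still on the stand (x of glue in the frame of tray between -0.118 and 0.118 m and y of glue in the frame of tray between -0.055 and 0.055 m and z of each of glue, tin, figure in the frame of tray below 0.01 m and angle between each of glue, tin, figure's own z axis and vertical below 0.15 rad and contact force between the fingers and glue below 0.1 N and x of tin in the frame of tray between -0.118 and 0.118 m and y of tin in the frame of tray between -0.055 and 0.055 m and contact force between the fingers and tin below 0.1 N and x of figure in the frame of tray between -0.118 and 0.118 m and y of figure in the frame of tray between -0.055 and 0.055 m and contact force between the fingers and figure below 0.1 N and distance of head from where it was at the start of the episode below 0.03 m), for 0.2 s.
2. the head stands upright in the ring on the round block, let go, the three still in the tray (horizontal distance between head and round below 0.015 m and z of head in the frame of round between 0.026 and 0.034 m and angle between each of head, glue, tin, figure's own z axis and vertical below 0.15 rad and contact force between the fingers and head below 0.1 N and x of glue in the frame of tray between -0.118 and 0.118 m and y of glue in the frame of tray between -0.055 and 0.055 m and z of each of glue, tin, figure in the frame of tray below 0.01 m and contact force between the fingers and glue below 0.1 N and x of tin in the frame of tray between -0.118 and 0.118 m and y of tin in the frame of tray between -0.055 and 0.055 m and contact force between the fingers and tin below 0.1 N and x of figure in the frame of tray between -0.118 and 0.118 m and y of figure in the frame of tray between -0.055 and 0.055 m and contact force between the fingers and figure below 0.1 N), for 0.2 s.
At the end, for the whole second after the job is handed in: Head upright in the ring on the round block, down on its top, within 15 mm of the centre; glue bottle, tin and figure each upright within 15 mm of where that thing stood at the start (turning is free); wax and tape within 20 mm of their start; all released and at rest (horizontal distance between head and round below 0.015 m and z of head in the frame of round between 0.026 and 0.034 m and angle between each of head, glue, tin, figure's own z axis and vertical below 0.15 rad and contact force between the fingers and head below 0.1 N and distance of each of glue, tin, figure from where it was at the start of the episode below 0.015 m and contact force between the fingers and glue below 0.1 N and contact force between the fingers and tin below 0.1 N and contact force between the fingers and figure below 0.1 N and linear speed of each of glue, tin, figure, head below 0.02 m/s and distance of each of wax, tape from where it was at the start of the episode below 0.02 m); the robot touches nothing.
It fails at once if a tall thing or the head is knocked over (angle between any of glue, tin, figure, head's own z axis and vertical above 0.7 rad).
It fails at once if the wax puck or the tape roll is disturbed (distance of any of wax, tape from where it was at the start of the episode above 0.03 m).
It also fails if it takes over 147 s, if anything falls off the work surface, if the arm or the gripper's body presses on something with over 40 N, if the wrist force passes 120 N, or if a joint passes its speed limit or range.

## Working session

There is one attempt and no reset: what is moved stays moved. The work goes in short steps, Python scripts to look and compute and a tool call to move; the robot and the scene stay as the last step left them, time stands still between calls to the robot, and variables do not carry over. Pictures are saved under pics/ and viewed, at most 14 in all, crops included, and the job is handed in when it is done.

```bash
ls; mkdir -p pics
```

Run:
```python
from plant import r, camrig, monitor, job
import cv2
s=monitor.get_state();print({k:s[k] for k in('clock','tool_pos','eef_rot','opening','contact_force')},r.grip_depth)
for n in("top","side"):
    cv2.imwrite(f'pics/{n}0.png',camrig.snapshot(n)[:,:,::-1]);print(n,camrig.camera_params(n))
```

```text
pics
plant.py
{'clock': 0.0, 'tool_pos': array([ 0.23027127, -0.58035823,  0.23790341]), 'eef_rot': array([ 9.82205304e-01,  1.87808161e-01, -2.25054479e-04, -8.86345929e-04]), 'opening': 1.0023348356173172, 'contact_force': array([-0.1922176 , -0.22594126,  0.44135276])} -0.0187
top {'fx': 434.786178142516, 'fy': 434.786178142516, 'cx': 318.26311358014965, 'cy': 199.0324397084803, 'k1': 0.01274782094567651, 'rvec': array([ 2.10516528, -2.14328773,  0.17858015]), 'tvec': array([0.02518773, 0.5633129 , 1.04721587])}
side {'fx': 375.41858676039755, 'fy': 375.41858676039755, 'cx': 316.5407887841425, 'cy': 194.3275313942715, 'k1': -0.019277107172227873, 'rvec': array([ 2.06937508, -0.86792228,  0.42048389]), 'tvec': array([-0.41909924,  0.29109892,  0.52186543])}
```

View pics/top0.png

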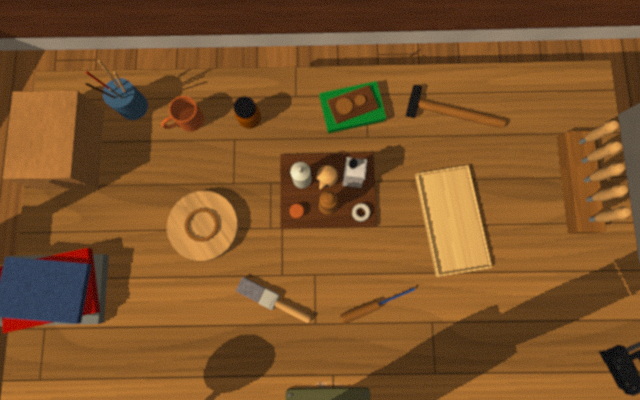

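View pics/side0.png

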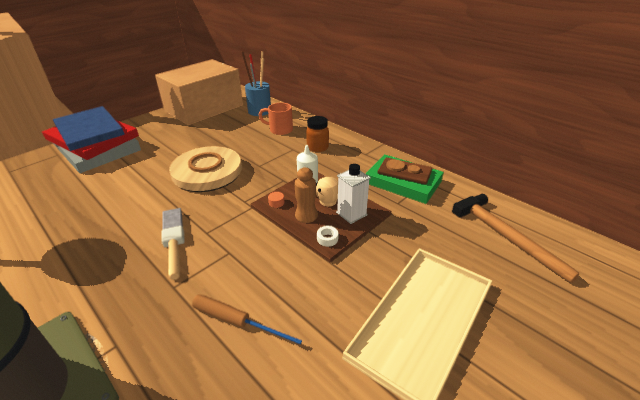

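The top view shows the glue at (301,174), head (328,176), tin (355,172), figure (329,203), tray on the right around (454,220) and round block on the left at (203,225). I'll enlarge it.

Create h.py:
```python
import numpy as np, cv2
from plant import r, camrig, monitor, job
from scipy.spatial.transform import Rotation as R
def cam(n):
    p=camrig.camera_params(n); return p,cv2.Rodrigues(np.array(p['rvec']))[0],np.array(p['tvec'])
def back(n,uv,z,c=None):
    p,Rm,t=c or cam(n)
    d=np.array([(uv[0]-p['cx'])/p['fx'],(uv[1]-p['cy'])/p['fy']]);s=d.copy()
    for _ in range(10): s=d/(1+p['k1']*(s@s))
    o=-Rm.T@t; v=Rm.T@np.array([*s,1.]); return o+v*(z-o[2])/v[2]
def proj(n,X,c=None):
    p,Rm,t=c or cam(n)
    K=np.array([[p['fx'],0,p['cx']],[0,p['fy'],p['cy']],[0,0,1.]])
    return cv2.projectPoints(np.array(X,float).reshape(-1,3),p['rvec'],t,K,np.array([p['k1'],0,0,0]))[0].reshape(-1,2)
def crop(n,x0,y0,x1,y1,k,src):
    im=cv2.imread(src)[y0:y1,x0:x1]; cv2.imwrite(n,cv2.resize(im,None,fx=k,fy=k,interpolation=cv2.INTER_CUBIC))
def tool(dxyz):  # world shift -> tool axes
    s=monitor.get_state(); return R.from_quat(s['eef_rot']).inv().apply(dxyz)
```

Run:
```python
from h import *
crop('pics/t1.png',272,145,388,235,6,'pics/top0.png')
crop('pics/s1.png',245,135,395,265,5,'pics/side0.png')
for n,uv,z in [('tr',(418,174),.018),('tr',(470,166),.018),('tr',(491,267),.018),('tr',(437,275),.018),('rd',(203,223),.038),('rdL',(167,225),.03),('rdR',(238,225),.03),('rdT',(203,191),.03),('rdB',(203,260),.03)]: print(n,back('top',uv,z).round(4))
```

```text
tr [ 0.6311 -0.2468  0.018 ]
tr [ 0.6498 -0.3837  0.018 ]
tr [ 0.3878 -0.4156  0.018 ]
tr [ 0.3701 -0.2793  0.018 ]
rd [0.5097 0.3081 0.038 ]
rdL [0.5073 0.402  0.03  ]
rdR [0.504  0.2209 0.03  ]
rdT [0.594  0.3128 0.03  ]
rdB [0.4172 0.3075 0.03  ]
```

View pics/t1.png

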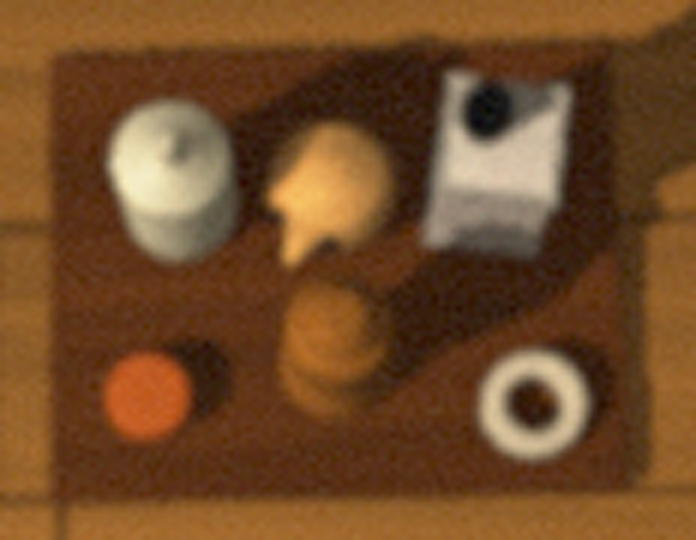

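View pics/s1.png

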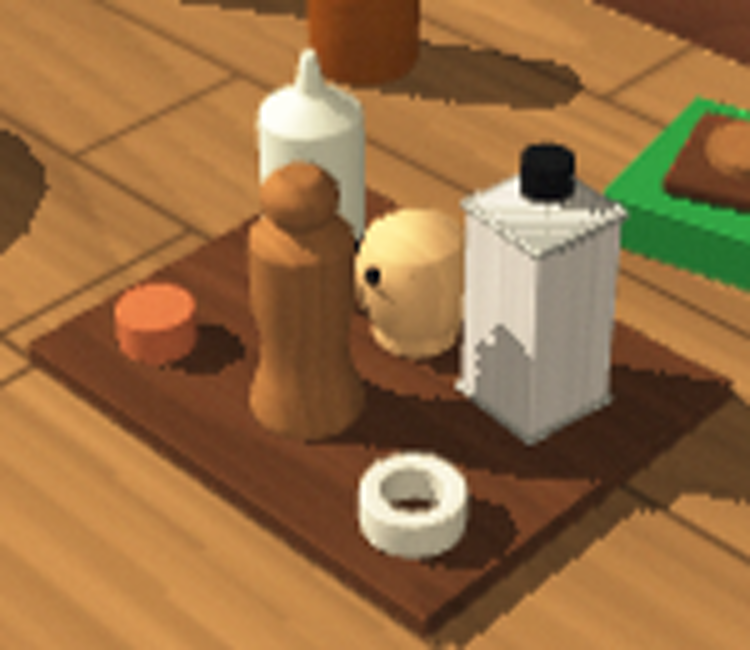

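The top crop shows glue shoulder (173,164), tin top corners (447,72), (572,85), (555,213), figure knob (332,325), and head centred about (328,190) with its nose at (288,265). The side crop shows glue tip (308,52), figure knob top (300,165), and tin top corners (464,205), (541,258), (626,212).

Run:
```python
from h import *
T=lambda x,y:((x+.5)/6-.5+272,(y+.5)/6-.5+145)
S=lambda x,y:((x+.5)/5-.5+245,(y+.5)/5-.5+135)
for n,v,p,z in [('stand','top',T(52,52),.012),('stand','top',T(605,40),.012),('stand','top',T(52,497),.012),('stand','top',T(640,490),.012),
('stand','side',S(30,347),.012),('stand','side',S(733,382),.012),('stand','side',S(425,620),.012),
('gluetip','top',T(177,146),.132),('glueshoulder','top',T(173,164),.102),('gluebase','top',T(180,201),.012),('gluetip','side',S(308,52),.132),
('tinTL','top',T(447,72),.112),('tinTR','top',T(572,85),.112),('tinBR','top',T(555,213),.112),('baseBL','top',T(425,248),.012),('baseBR','top',T(537,258),.012),
('s tinL','side',S(464,205),.112),('s tinM','side',S(541,258),.112),('s tinR','side',S(626,212),.112),('s bL','side',S(458,388),.012),('s bM','side',S(532,443),.012),('s bR','side',S(610,403),.012),
('figknob','top',T(334,325),.117),('figfoot','top',T(335,355),.012),('figknob','side',S(300,195),.116),('figfoot','side',S(307,405),.012),
('head','top',T(330,190),.048),('nose','top',T(288,265),.046),('head','side',S(415,270),.048),('wax','top',T(148,396),.032),('tape','top',T(534,404),.03)]:
    print(n,v,back(v,p,z)[:2].round(4))
```

```text
stand top [0.6964 0.1146]
stand top [ 0.6969 -0.1309]
stand top [0.4978 0.1149]
stand top [ 0.4963 -0.1381]
stand side [0.4942 0.1126]
stand side [ 0.696  -0.1327]
stand side [ 0.4963 -0.1331]
gluetip top [0.6221 0.0538]
glueshoulder top [0.6222 0.0569]
gluebase top [0.6275 0.0584]
gluetip side [0.6254 0.0608]
tinTL top [ 0.6556 -0.0545]
tinTR top [ 0.6492 -0.1046]
tinBR top [ 0.5966 -0.0959]
baseBL top [ 0.6043 -0.0486]
baseBR top [ 0.5989 -0.0974]
s tinL side [ 0.6057 -0.0509]
s tinM side [ 0.599  -0.0978]
s tinR side [ 0.6475 -0.1017]
s bL side [ 0.6083 -0.0478]
s bM side [ 0.6029 -0.0954]
s bR side [ 0.6468 -0.1026]
figknob top [ 0.552  -0.0068]
figfoot top [ 0.5576 -0.0083]
figknob side [ 0.5602 -0.0016]
figfoot side [ 0.5537 -0.0082]
head top [ 0.6227 -0.0071]
nose top [0.5909 0.0113]
head side [ 0.6235 -0.0069]
wax top [0.538 0.072]
tape top [ 0.5318 -0.0923]
```

The views agree, with the stand at 200x250 and neighbours about 68 mm apart. Moving to the tin first, closing along y with the fingers aligned to the tin's sides.

Add to h.py:
```python
def go(x,y,z,yaw=None):
    s=monitor.get_state(); q=R.from_quat(s['eef_rot']); c=q.as_matrix()[:,0]
    if yaw is None: yaw=np.arctan2(c[1],c[0])
    t=R.from_euler('z',yaw)*R.from_euler('x',np.pi)
    d=q.inv().apply(np.array([x,y,z])-s['tool_pos']); print('d',d.round(4),'rv',(q.inv()*t).as_rotvec().round(4),'norm',np.linalg.norm(d).round(3))
```

```bash
python3 -c "
from h import *
go(.6265,-.0755,.25,-.13)"
```

steer_hand(rows=[0.8,0.042,-0.025,0,0,0,0.15,0.8,0.085,-0.05,0,0,0,0.3,0.8,0.128,-0.075,0,0,0,0.45,0.8,0.171,-0.1,0,0,0,0.508,0.8,0.214,-0.125,0,0,0,0.508,0.8,0.257,-0.15,0,0,0,0.508,0.8,0.3,-0.175,-0.01,0,0,0.508,0.8,0.34,-0.2,-0.01,0,0,0.508,0.8,0.38,-0.222,-0.01,0,0,0.508,0.8,0.42,-0.245,-0.01,0,0,0.508], clamp_n=20)

```text
clock: 1.1
tool_pos: [0.5313, -0.1965, 0.2486]
eef_rot: [0.998, -0.065, -0.0, 0.0]
contact_force: [0.5, -0.3, 0.1]
opening: 0.801
finger_force: 0.0
```

```bash
python3 -c "
from h import *
go(.6265,-.0755,.25,-.13)"
```

```text
d [ 0.0787 -0.1324 -0.0015] rv [ 0.0001  0.0005 -0.    ] norm 0.154
```

steer_hand(rows=[0.8,0.026,-0.044,0,0,0,0,0.8,0.052,-0.088,0,0,0,0,0.8,0.079,-0.132,-0.001,0,0,0,0.8,0.079,-0.132,-0.001,0,0,0,0.8,0.079,-0.132,-0.001,0,0,0])

```text
clock: 1.6
tool_pos: [0.6263, -0.0755, 0.2489]
eef_rot: [0.998, -0.063, -0.0, -0.0]
contact_force: [-0.1, -0.6, -0.6]
opening: 0.802
finger_force: 0.0
```

Run:
```python
from h import *
go(.6265,-.0755,.19,-.13)
c=cam('wrist');im=camrig.snapshot('wrist')[:,:,::-1].copy();cv2.imwrite('pics/w1.png',im)
def sq(x,y,yaw,z,h=.0245):
    return [[x+np.cos(yaw)*a-np.sin(yaw)*b,y+np.sin(yaw)*a+np.cos(yaw)*b,z] for a,b in((h,h),(h,-h),(-h,-h),(-h,h))]
cv2.polylines(im,[proj('wrist',sq(.6265,-.0755,-.13,.112),c).astype(int)],True,(0,0,255),1)
cv2.polylines(im,[proj('wrist',sq(.6265,-.0755,-.13,.012),c).astype(int)],True,(0,0,255),1)
for x,y,z,rr,col in((.624,.059,.102,.024,(255,0,0)),(.624,.059,.012,.024,(255,0,0)),(.5555,-.0065,.09,.022,(0,255,0)),(.5555,-.0065,.012,.025,(0,255,0)),(.623,-.007,.048,.027,(255,255,0))):
    a=np.linspace(0,6.28,40);cv2.polylines(im,[proj('wrist',np.c_[x+rr*np.cos(a),y+rr*np.sin(a),0*a+z],c).astype(int)],True,col,1)
cv2.imwrite('pics/w1o.png',im)
```

```text
d [ 0.0002 -0.      0.0589] rv [-0.0005  0.001   0.0036] norm 0.059
```

View pics/w1o.png

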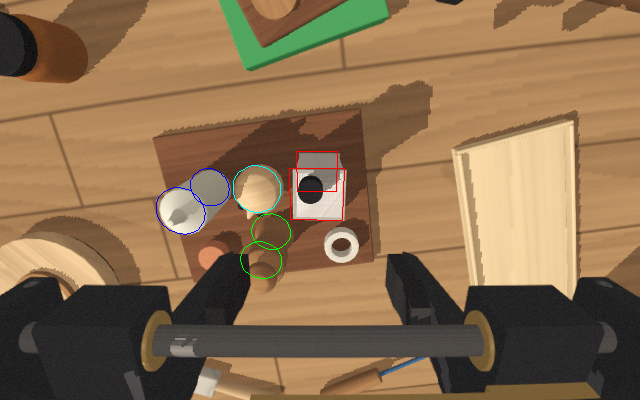

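The wrist overlay sits on all the objects (tin at (318,190), glue (182,210), head (257,188), figure (265,265)). Descending on the tin and closing.

steer_hand(rows=[0.8,0,0,0.05,0,0,0,0.8,0,0,0.1,0,0,0,0.8,0,0,0.14,0,0,0,0.8,0,0,0.175,0,0,0,0.8,0,0,0.175,0,0,0,0.4,0,0,0.175,0,0,0,0.4,0,0,0.175,0,0,0,0.4,0,0,0.175,0,0,0,0.4,0,0,0.175,0,0,0,0.4,0,0,0.175,0,0,0], clamp_n=20)

```text
clock: 2.65
tool_pos: [0.6275, -0.0779, 0.0769]
eef_rot: [0.998, -0.065, 0.002, 0.0]
contact_force: [-0.4, 1.5, 6.4]
opening: 0.519
finger_force: 19.9
```

```bash
python3 -c "
from h import *
print(monitor.get_state()['clock'], monitor.get_state()['tool_pos'])"
```

```text
2.65 [ 0.62751889 -0.0779135   0.07690615]
```

steer_hand(rows=[0.4,0,0,-0.03,0,0,0,0.4,0,0,-0.06,0,0,0,0.4,0,0,-0.08,0,0,0,0.4,0,0,-0.08,0,0,0], clamp_n=25)

```text
clock: 3.05
tool_pos: [0.6282, -0.0779, 0.1581]
eef_rot: [0.998, -0.065, 0.003, 0.0]
contact_force: [0.6, -0.1, -2.3]
opening: 0.518
finger_force: 24.9
```

```bash
python3 -c "
from h import *
go(.589,-.321,.15)"
```

```text
d [-0.0073  0.2461  0.008 ] rv [-0.0002 -0.0067  0.    ] norm 0.246
```

steer_hand(rows=[0.4,-0.001,0.03,0,0,0,0,0.4,-0.002,0.075,0,0,0,0,0.4,-0.003,0.12,0,0,0,0,0.4,-0.005,0.165,0,0,0,0,0.4,-0.006,0.205,0,0,0,0,0.4,-0.007,0.235,0,0,0,0,0.4,-0.007,0.246,0,0,0,0,0.4,-0.007,0.246,0.03,0,0,0,0.4,-0.007,0.246,0.06,0,0,0,0.4,-0.007,0.246,0.06,0,0,0])

```text
clock: 4.05
tool_pos: [0.5843, -0.3167, 0.0899]
eef_rot: [0.998, -0.064, -0.005, -0.003]
contact_force: [-1.3, 1.2, -1.1]
opening: 0.519
finger_force: 24.9
```

```bash
python3 -c "
from h import *
go(.589,-.321,.07)"
```

```text
d [0.0055 0.0038 0.0198] rv [-0.005   0.0095 -0.    ] norm 0.021
```

steer_hand(rows=[0.4,0,0,0.008,0,0,0,0.4,0,0,0.014,0,0,0,0.4,0,0,0.018,0,0,0,0.4,0,0,0.018,0,0,0,0.4,0,0,0.018,0,0,0])

```text
clock: 4.55
tool_pos: [0.5875, -0.3208, 0.0773]
eef_rot: [0.998, -0.065, 0.0, 0.0]
contact_force: [0.4, 0.6, -2.3]
opening: 0.522
finger_force: 24.9
```

```bash
python3 -c "
from h import *
go(.589,-.321,.07)"
```

```text
d [ 0.0015 -0.      0.0073] rv [ 0.0004 -0.0009 -0.    ] norm 0.007
```

steer_hand(rows=[0.4,0,0,0.004,0,0,0,0.4,0,0,0.007,0,0,0,0.4,0,0,0.008,0,0,0,0.4,0,0,0.008,0,0,0])

```text
clock: 4.95
tool_pos: [0.5874, -0.3205, 0.0698]
eef_rot: [0.998, -0.065, 0.0, -0.0]
contact_force: [-1.3, 1.9, 5.9]
opening: 0.519
finger_force: 24.9
```

steer_hand(rows=[0.8,0,0,0,0,0,0,0.8,0,0,0,0,0,0,0.8,0,0,0,0,0,0,0.8,0,0,0,0,0,0,0.8,0,0,-0.02,0,0,0,0.8,0,0,-0.06,0,0,0,0.8,0,0,-0.1,0,0,0,0.8,0,0,-0.13,0,0,0,0.8,0,0,-0.13,0,0,0])

```text
clock: 5.85
tool_pos: [0.59, -0.3223, 0.2038]
eef_rot: [0.998, -0.065, 0.005, 0.002]
contact_force: [0.7, -0.3, -1.2]
opening: 0.802
finger_force: 0.0
```

```bash
python3 -c "
from h import *
go(.5555,-.0065,.2,0)"
```

```text
d [-0.0753 -0.3086  0.0021] rv [ 0.0039 -0.0091 -0.1305] norm 0.318
```

steer_hand(rows=[0.8,-0.01,-0.045,0,0,0,-0.13,0.8,-0.021,-0.09,0,0,0,-0.13,0.8,-0.032,-0.135,0,0,0,-0.13,0.8,-0.043,-0.18,0,0,0,-0.13,0.8,-0.054,-0.225,0,0,0,-0.13,0.8,-0.065,-0.27,0,0,0,-0.13,0.8,-0.075,-0.309,0,0,0,-0.13,0.8,-0.075,-0.309,0,0,0,-0.13,0.8,-0.075,-0.309,0,0,0,-0.13])

```text
clock: 6.75
tool_pos: [0.5525, -0.0036, 0.1981]
eef_rot: [1.0, 0.001, -0.001, 0.0]
contact_force: [0.2, -0.6, -0.2]
opening: 0.798
finger_force: 0.0
```

Run:
```python
from h import *
go(.5555,-.0065,.075,0)
c=cam('wrist');im=camrig.snapshot('wrist')[:,:,::-1].copy();cv2.imwrite('pics/w2.png',im)
for x,y,z,rr,col in((.624,.059,.102,.024,(255,0,0)),(.624,.059,.012,.024,(255,0,0)),(.5555,-.0065,.102,.022,(0,255,0)),(.5555,-.0065,.012,.025,(0,255,0)),(.623,-.007,.048,.027,(255,255,0))):
    a=np.linspace(0,6.28,40);cv2.polylines(im,[proj('wrist',np.c_[x+rr*np.cos(a),y+rr*np.sin(a),0*a+z],c).astype(int)],True,col,1)
cv2.imwrite('pics/w2o.png',im)
```

```text
d [0.0032 0.0029 0.1231] rv [0.0002 0.0012 0.0025] norm 0.123
```

View pics/w2o.png

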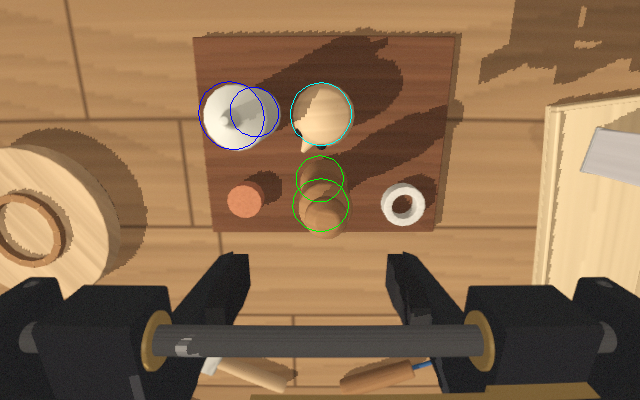

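Figure's foot (321,178) and chest match the overlay; the head's nose points to (305,150). Descending on the figure.

steer_hand(rows=[0.8,0.003,0.003,0.04,0,0,0,0.8,0.003,0.003,0.08,0,0,0,0.8,0.003,0.003,0.11,0,0,0,0.8,0.003,0.003,0.123,0,0,0,0.8,0.003,0.003,0.123,0,0,0,0.8,0.003,0.003,0.123,0,0,0,0.4,0.003,0.003,0.123,0,0,0,0.4,0.003,0.003,0.123,0,0,0,0.4,0.003,0.003,0.123,0,0,0,0.4,0.003,0.003,0.123,0,0,0], clamp_n=15)

```text
clock: 7.8
tool_pos: [0.5563, -0.0077, 0.0764]
eef_rot: [1.0, -0.0, 0.001, 0.0]
contact_force: [0.4, -0.7, 2.7]
opening: 0.495
finger_force: 14.9
```

steer_hand(rows=[0.4,0,0,0,0,0,0,0.4,0,0,-0.03,0,0,0,0.4,0,0,-0.06,0,0,0,0.4,0,0,-0.08,0,0,0,0.4,0,0,-0.08,0,0,0])

```text
clock: 8.3
tool_pos: [0.5576, -0.0074, 0.1579]
eef_rot: [1.0, -0.0, 0.003, -0.0]
contact_force: [0.4, -0.4, -1.7]
opening: 0.494
finger_force: 14.9
```

```bash
python3 -c "
from h import *
go(.510,-.331,.15)"
```

```text
d [-0.0475  0.3236  0.0076] rv [-0.0003 -0.005   0.    ] norm 0.327
```

steer_hand(rows=[0.4,-0.01,0.03,0,0,0,0,0.4,-0.02,0.075,0,0,0,0,0.4,-0.03,0.12,0,0,0,0,0.4,-0.04,0.165,0,0,0,0,0.4,-0.047,0.21,0,0,0,0,0.4,-0.047,0.255,0,0,0,0,0.4,-0.047,0.3,0,0,0,0,0.4,-0.047,0.324,0,0,0,0,0.4,-0.047,0.324,0.03,0,0,0,0.4,-0.047,0.324,0.06,0,0,0])

```text
clock: 9.3
tool_pos: [0.5082, -0.3328, 0.0939]
eef_rot: [1.0, -0.001, 0.0, 0.0]
contact_force: [1.2, -0.6, -1.9]
opening: 0.495
finger_force: 14.9
```

steer_hand(rows=[0.4,0,0,0.01,0,0,0,0.4,0,0,0.018,0,0,0,0.4,0,0,0.018,0,0,0,0.4,0,0,0.018,0,0,0])

```text
clock: 9.7
tool_pos: [0.5095, -0.3316, 0.0785]
eef_rot: [1.0, 0.0, 0.001, 0.0]
contact_force: [0.5, 0.6, -0.9]
opening: 0.492
finger_force: 14.9
```

```bash
python3 -c "
from h import *
go(.510,-.331,.0695)"
```

```text
d [ 0.0005 -0.0006  0.009 ] rv [ 0.0007 -0.0012 -0.    ] norm 0.009
```

steer_hand(rows=[0.4,0,0,0.005,0,0,0,0.4,0,0,0.008,0,0,0,0.4,0,0,0.009,0,0,0,0.4,0,0,0.009,0,0,0])

```text
clock: 10.1
tool_pos: [0.5093, -0.3317, 0.0694]
eef_rot: [1.0, -0.0, 0.001, 0.0]
contact_force: [-0.4, -0.1, 2.0]
opening: 0.493
finger_force: 14.9
```

steer_hand(rows=[0.8,0,0,0,0,0,0,0.8,0,0,0,0,0,0,0.8,0,0,0,0,0,0,0.8,0,0,0,0,0,0,0.8,0,0,-0.02,0,0,0,0.8,0,0,-0.06,0,0,0,0.8,0,0,-0.1,0,0,0,0.8,0,0,-0.13,0,0,0,0.8,0,0,-0.13,0,0,0])

```text
clock: 11.0
tool_pos: [0.5114, -0.333, 0.2032]
eef_rot: [1.0, -0.0, 0.004, 0.002]
contact_force: [0.3, -0.3, 0.3]
opening: 0.803
finger_force: 0.0
```

```bash
python3 -c "
from h import *
go(.624,.058,.2,0)"
```

```text
d [ 0.1124 -0.3911  0.0023] rv [ 0.0045 -0.0079 -0.0005] norm 0.407
```

steer_hand(rows=[0.8,0.012,-0.043,0,0,0,0,0.8,0.025,-0.087,0,0,0,0,0.8,0.037,-0.13,0,0,0,0,0.8,0.05,-0.174,0,0,0,0,0.8,0.062,-0.217,0,0,0,0,0.8,0.075,-0.261,0,0,0,0,0.8,0.087,-0.304,0,0,0,0,0.8,0.1,-0.348,0,0,0,0,0.8,0.112,-0.39,0,0,0,0,0.8,0.112,-0.391,0,0,0,0])

```text
clock: 12.0
tool_pos: [0.6212, 0.0694, 0.1974]
eef_rot: [1.0, 0.006, -0.0, -0.003]
contact_force: [-0.0, -0.2, 0.6]
opening: 0.8
finger_force: 0.0
```

steer_hand(rows=[0.8,0,0,0,0,0,0,0.8,0,0,0,0,0,0])

```text
clock: 12.2
tool_pos: [0.6202, 0.0574, 0.1979]
eef_rot: [1.0, -0.001, -0.001, 0.001]
contact_force: [-0.2, 0.4, 0.1]
opening: 0.801
finger_force: 0.0
```

Run:
```python
from h import *
go(.624,.058,.076,0)
c=cam('wrist');im=camrig.snapshot('wrist')[:,:,::-1].copy();cv2.imwrite('pics/w3.png',im)
for x,y,z,rr,col in((.624,.058,.102,.024,(255,0,0)),(.624,.058,.012,.024,(255,0,0)),(.623,-.007,.048,.027,(255,255,0)),(.623,-.007,.012,.02,(255,255,0))):
    a=np.linspace(0,6.28,40);cv2.polylines(im,[proj('wrist',np.c_[x+rr*np.cos(a),y+rr*np.sin(a),0*a+z],c).astype(int)],True,col,1)
cv2.imwrite('pics/w3o.png',im)
```

```text
d [ 0.004  -0.0008  0.1219] rv [ 0.002   0.0018 -0.002 ] norm 0.122
```

View pics/w3o.png

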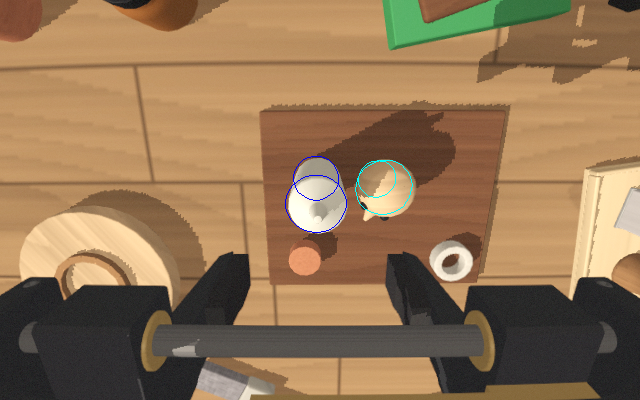

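The overlay fits glue (316,190) and head (385,187). Descending on the glue.

steer_hand(rows=[0.8,0.002,0,0.04,0,0,0,0.8,0.004,0,0.08,0,0,0,0.8,0.004,0,0.11,0,0,0,0.8,0.004,0,0.122,0,0,0,0.8,0.004,0,0.122,0,0,0,0.8,0.004,0,0.122,0,0,0,0.4,0.004,0,0.122,0,0,0,0.4,0.004,0,0.122,0,0,0,0.4,0.004,0,0.122,0,0,0,0.4,0.004,0,0.122,0,0,0], clamp_n=20)

```text
clock: 13.25
tool_pos: [0.6257, 0.0593, 0.0777]
eef_rot: [1.0, -0.0, 0.001, 0.0]
contact_force: [-0.2, -1.1, 4.4]
opening: 0.537
finger_force: 19.9
```

steer_hand(rows=[0.4,0,0,0,0,0,0,0.4,0,0,-0.03,0,0,0,0.4,0,0,-0.07,0,0,0,0.4,0,0,-0.11,0,0,0,0.4,0,0,-0.11,0,0,0,0.4,0,0,-0.11,0,0,0])

```text
clock: 13.85
tool_pos: [0.625, 0.0596, 0.1872]
eef_rot: [1.0, -0.0, 0.001, -0.0]
contact_force: [0.4, 0.8, -1.4]
opening: 0.538
finger_force: 19.9
```

```bash
python3 -c "
from h import *
go(.431,-.341,.188,0)"
```

```text
d [-0.194   0.4006 -0.0011] rv [-0.0002 -0.001  -0.    ] norm 0.445
```

steer_hand(rows=[0.4,-0.015,0.025,0,0,0,0,0.4,-0.04,0.065,0,0,0,0,0.4,-0.065,0.105,0,0,0,0,0.4,-0.09,0.145,0,0,0,0,0.4,-0.115,0.185,0,0,0,0,0.4,-0.14,0.225,0,0,0,0,0.4,-0.165,0.265,0,0,0,0,0.4,-0.19,0.305,0,0,0,0,0.4,-0.194,0.345,0,0,0,0,0.4,-0.194,0.385,0,0,0,0])

```text
clock: 14.85
tool_pos: [0.4279, -0.3263, 0.185]
eef_rot: [1.0, -0.001, -0.002, -0.001]
contact_force: [1.2, -0.1, -1.4]
opening: 0.538
finger_force: 19.9
```

steer_hand(rows=[0.4,0,0.016,0.01,0,0,0,0.4,0,0.016,0.05,0,0,0,0.4,0,0.016,0.085,0,0,0,0.4,0,0.016,0.105,0,0,0,0.4,0,0.016,0.107,0,0,0,0.4,0,0.016,0.107,0,0,0,0.4,0,0.016,0.107,0,0,0])

```text
clock: 15.55
tool_pos: [0.4314, -0.3413, 0.0803]
eef_rot: [1.0, 0.0, 0.0, 0.0]
contact_force: [-0.6, 0.3, -1.0]
opening: 0.539
finger_force: 19.9
```

```bash
python3 -c "
from h import *
go(.431,-.341,.0707,0)"
```

```text
d [-0.0004 -0.0003  0.0096] rv [ 0.0003 -0.0009  0.0004] norm 0.01
```

steer_hand(rows=[0.4,0,0,0.005,0,0,0,0.4,0,0,0.008,0,0,0,0.4,0,0,0.01,0,0,0,0.4,0,0,0.01,0,0,0])

```text
clock: 15.95
tool_pos: [0.4313, -0.3421, 0.0705]
eef_rot: [1.0, -0.0, 0.001, 0.001]
contact_force: [-1.3, -0.4, 2.7]
opening: 0.538
finger_force: 19.9
```

steer_hand(rows=[0.8,0,0,0,0,0,0,0.8,0,0,0,0,0,0,0.8,0,0,0,0,0,0,0.8,0,0,0,0,0,0,0.8,0,0,-0.02,0,0,0,0.8,0,0,-0.06,0,0,0,0.8,0,0,-0.1,0,0,0,0.8,0,0,-0.13,0,0,0,0.8,0,0,-0.13,0,0,0])

```text
clock: 16.85
tool_pos: [0.4331, -0.343, 0.2037]
eef_rot: [1.0, -0.0, 0.003, 0.002]
contact_force: [1.2, -0.1, 0.2]
opening: 0.8
finger_force: 0.0
```

Run:
```python
from h import *
go(.623,-.007,.2,-.45)
for n in('side','top'): cv2.imwrite(f'pics/{n}1.png',camrig.snapshot(n)[:,:,::-1])
a=cv2.imread('pics/top1.png')[130:290,270:510]; b=cv2.imread('pics/side1.png')[140:400,230:500]
f=lambda i,h:cv2.resize(i,(int(i.shape[1]*h/i.shape[0]),h),interpolation=cv2.INTER_CUBIC)
cv2.imwrite('pics/mix1.png',np.hstack([f(a,300),f(b,300)]))
```

```text
d [ 0.1898 -0.3361  0.0034] rv [ 0.0031 -0.0079  0.4495] norm 0.386
```

View pics/mix1.png

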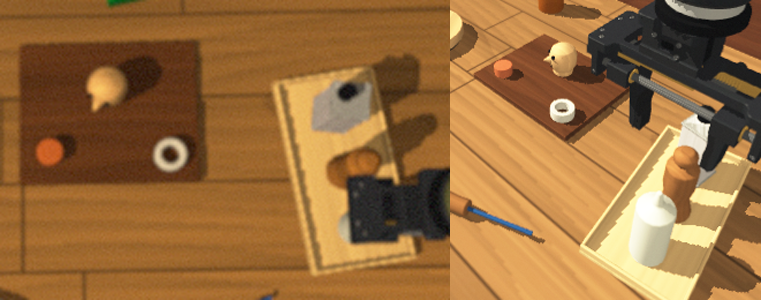

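All three stand in the tray: tin (348,100), figure (358,168), glue in front. The head is untouched at (107,85) with its nose at (94,107). Moving over the head.

steer_hand(rows=[1,0.02,-0.037,0,0,0,0.14,1,0.042,-0.075,0,0,0,0.28,1,0.064,-0.112,0,0,0,0.42,1,0.085,-0.15,0,0,0,0.45,1,0.106,-0.187,0,0,0,0.45,1,0.127,-0.225,0,0,0,0.45,1,0.148,-0.262,0,0,0,0.45,1,0.17,-0.3,0,0,0,0.45,1,0.19,-0.336,0,0,0,0.45,1,0.19,-0.336,0,0,0,0.45])

```text
clock: 17.95
tool_pos: [0.6223, 0.0033, 0.1973]
eef_rot: [0.976, -0.218, -0.001, -0.002]
contact_force: [-0.1, 0.4, -0.7]
opening: 1.004
finger_force: 0.0
```

steer_hand(rows=[1,0,0,0,0,0,0,1,0,0,0,0,0,0,1,0,0,0,0,0,0])

```text
clock: 18.25
tool_pos: [0.62, -0.0078, 0.1992]
eef_rot: [0.974, -0.225, -0.001, 0.001]
contact_force: [0.1, -0.4, -0.4]
opening: 1.002
finger_force: 0.0
```

Run:
```python
from h import *
go(.623,-.007,.2,-.45)
c=cam('wrist');im=camrig.snapshot('wrist')[:,:,::-1].copy();cv2.imwrite('pics/w4.png',im)
u=proj('wrist',[[.623,-.007,.048]],c)[0].astype(int);print(u,proj('wrist',[[.5878,.0099,.046]],c)[0])
for x,y,z,rr,col in((.623,-.007,.048,.027,(255,255,0)),(.623,-.007,.012,.02,(255,255,0))):
    a=np.linspace(0,6.28,40);cv2.polylines(im,[proj('wrist',np.c_[x+rr*np.cos(a),y+rr*np.sin(a),0*a+z],c).astype(int)],True,col,1)
cv2.imwrite('pics/w4o.png',cv2.resize(im[max(u[1]-70,0):u[1]+70,u[0]-90:u[0]+90],None,fx=4,fy=4,interpolation=2))
```

```text
d [ 0.0024 -0.0021 -0.0008] rv [ 0.002   0.0009 -0.0031] norm 0.003
[314 188] [314.84185251 225.88173729]
```

View pics/w4o.png

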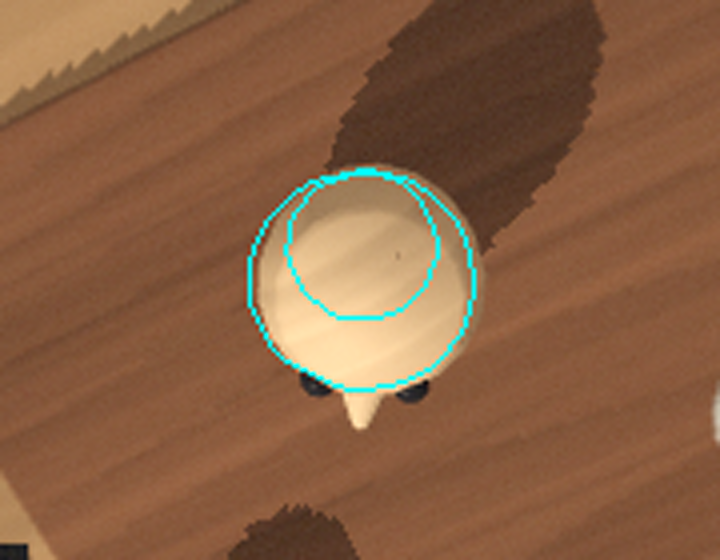

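The egg is centred about 2 mm to the tool's +y of the overlay, and the nose points straight down the picture at (360,425). The yaw is right.

```bash
python3 -c "
from h import *
go(.6225,-.0085,.029,-.45)"
```

```text
d [ 0.0025 -0.0005  0.1704] rv [ 0.0014  0.0005 -0.003 ] norm 0.17
```

steer_hand(rows=[1,0.002,-0.001,0.04,0,0,0,1,0.002,-0.001,0.085,0,0,0,1,0.002,-0.001,0.125,0,0,0,1,0.002,-0.001,0.155,0,0,0,1,0.002,-0.001,0.169,0,0,0,1,0.002,-0.001,0.169,0,0,0,1,0.002,-0.001,0.169,0,0,0], clamp_n=12)

```text
clock: 19.0
tool_pos: [0.6241, -0.0061, 0.0319]
eef_rot: [0.975, -0.224, 0.001, -0.0]
contact_force: [0.1, -0.1, -0.4]
opening: 1.001
finger_force: 0.0
```

steer_hand(rows=[0.5,0,0,0,0,0,0,0.5,0,0,0,0,0,0,0.5,0,0,0,0,0,0,0.5,0,0,0,0,0,0,0.5,0,0,0,0,0,0])

```text
clock: 19.5
tool_pos: [0.6232, -0.0057, 0.0311]
eef_rot: [0.975, -0.223, 0.0, 0.0]
contact_force: [-1.7, -0.2, 3.7]
opening: 0.598
finger_force: 11.9
```

```bash
python3 -c "
from h import *
go(.5070,.309,.12)"
```

```text
d [-0.2415 -0.2328 -0.089 ] rv [ 0.0001 -0.0004 -0.    ] norm 0.347
```

Head gripped (52.6 mm). Lifting, and measuring the ring in an enlarged crop meanwhile.

steer_hand(rows=[0.5,0,0,-0.03,0,0,0,0.5,0,0,-0.06,0,0,0,0.5,0,0,-0.09,0,0,0,0.5,0,0,-0.09,0,0,0])

```text
clock: 19.9
tool_pos: [0.626, -0.0057, 0.1247]
eef_rot: [0.975, -0.223, 0.004, -0.001]
contact_force: [1.8, 0.3, -1.1]
opening: 0.597
finger_force: 12.0
```

Run:
```python
from h import *
im=cv2.imread('pics/top0.png')
k=6;x0,y0,x1,y1=150,175,260,275
big=cv2.resize(im[y0:y1,x0:x1],None,fx=k,fy=k,interpolation=2)
a=np.linspace(0,6.28,80);x,y=.507,.309
for rr,z in((.09,.03),(.042,.038),(.034,.038)):
    p=proj('top',np.c_[x+rr*np.cos(a),y+rr*np.sin(a),0*a+z]);cv2.polylines(big,[((p-[x0,y0]+.5)*k-.5).astype(int)],True,(255,255,0),1)
cv2.imwrite('pics/rd.png',big); go(x,y,.125)
```

```text
d [-0.2441 -0.2315 -0.0013] rv [-0.0034 -0.007   0.    ] norm 0.336
```

View pics/rd.png

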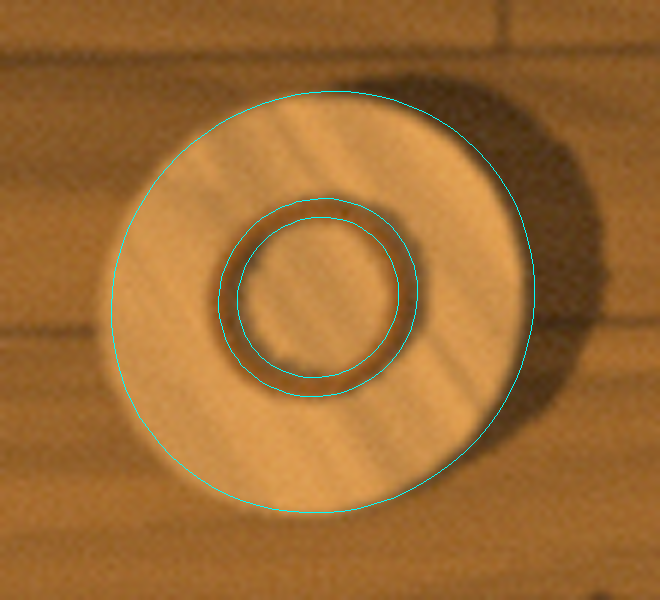

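The ring overlay centred at (0.507, 0.309) fits. Carrying the head over.

steer_hand(rows=[0.5,-0.018,-0.017,0,0,0,0,0.5,-0.048,-0.046,0,0,0,0,0.5,-0.08,-0.076,0,0,0,0,0.5,-0.112,-0.106,0,0,0,0,0.5,-0.144,-0.136,0,0,0,0,0.5,-0.176,-0.166,0,0,0,0,0.5,-0.206,-0.195,0,0,0,0,0.5,-0.23,-0.217,0,0,0,0,0.5,-0.243,-0.23,0,0,0,0,0.5,-0.243,-0.23,0.02,0,0,0])

```text
clock: 20.9
tool_pos: [0.5034, 0.3129, 0.1014]
eef_rot: [0.975, -0.22, 0.0, -0.003]
contact_force: [1.3, 0.2, -1.0]
opening: 0.597
finger_force: 12.0
```

steer_hand(rows=[0.5,0,0,0.02,0,0,0,0.5,0,0,0.035,0,0,0,0.5,0,0,0.035,0,0,0,0.5,0,0,0.035,0,0,0])

```text
clock: 21.3
tool_pos: [0.5044, 0.3069, 0.0654]
eef_rot: [0.975, -0.223, -0.0, 0.0]
contact_force: [-0.6, -0.6, -0.2]
opening: 0.59
finger_force: 12.0
```

```bash
python3 -c "
from h import *
go(.507,.3095,.0491,None)"
```

```text
d [ 0.0012 -0.0035  0.0163] rv [0.0008 0.0003 0.    ] norm 0.017
```

steer_hand(rows=[0.5,0.001,-0.003,0.005,0,0,0,0.5,0.001,-0.003,0.01,0,0,0,0.5,0.001,-0.003,0.014,0,0,0,0.5,0.001,-0.003,0.016,0,0,0,0.5,0.001,-0.003,0.017,0,0,0,0.5,0.001,-0.003,0.017,0,0,0])

```text
clock: 21.9
tool_pos: [0.5065, 0.3095, 0.0491]
eef_rot: [0.975, -0.223, -0.0, 0.0]
contact_force: [-1.6, -0.6, 3.2]
opening: 0.594
finger_force: 11.9
```

Touched down at the expected height. Release, rise and check.

steer_hand(rows=[1,0,0,0,0,0,0,1,0,0,0,0,0,0,1,0,0,0,0,0,0,1,0,0,0,0,0,0,1,0,0,0,0,0,0,1,0,0,-0.02,0,0,0,1,0,0,-0.06,0,0,0,1,0,0,-0.1,0,0,0,1,0,0,-0.15,0,0,0,1,0,0,-0.15,0,0,0])

```text
clock: 22.9
tool_pos: [0.5106, 0.3114, 0.2051]
eef_rot: [0.975, -0.223, 0.005, -0.005]
contact_force: [-0.5, 0.2, 0.3]
opening: 1.0
finger_force: 0.0
```

Run:
```python
from h import *
c=cam('wrist');im=camrig.snapshot('wrist')[:,:,::-1].copy()
a=np.linspace(0,6.28,60);x,y=.507,.3095
for rr,z in((.042,.038),(.034,.038),(.027,.066)):
    cv2.polylines(im,[proj('wrist',np.c_[x+rr*np.cos(a),y+rr*np.sin(a),0*a+z],c).astype(int)],True,(255,255,0),1)
u=proj('wrist',[[x,y,.04]],c)[0].astype(int)
b=cv2.resize(im[u[1]-70:u[1]+70,u[0]-70:u[0]+70],(500,500),interpolation=2)
for n in('top','side'): cv2.imwrite(f'pics/{n}2.png',camrig.snapshot(n)[:,:,::-1])
t=cv2.resize(cv2.imread('pics/top2.png')[155:285,410:500],(300,433),interpolation=2)
o=np.zeros((500,800,3),np.uint8);o[:,:500]=b;o[:433,500:]=t;cv2.imwrite('pics/mix2.png',o)
```

```text
(no output)
```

View pics/mix2.png

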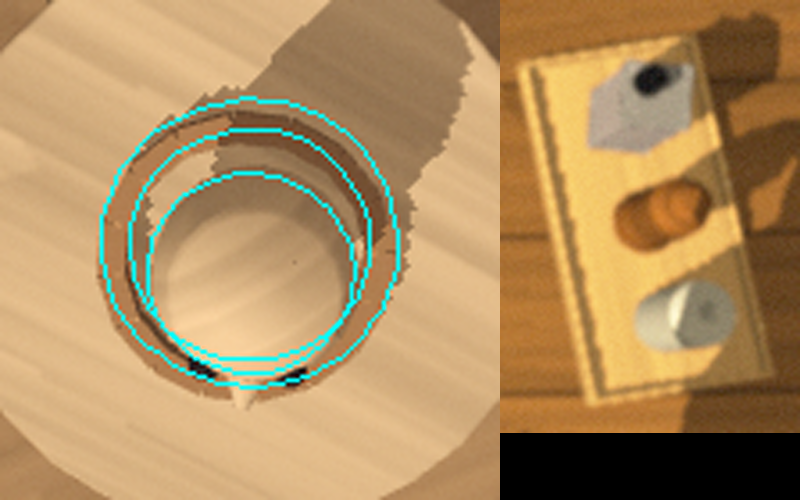

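The head stands inside the ring with clearance all round, and the tray's three are upright. Returning the glue first.

```bash
python3 -c "
from h import *
go(.4315,-.342,.2,0)"
```

```text
d [ 0.2162  0.619  -0.0014] rv [ 4.0e-04  6.0e-04 -4.5e-01] norm 0.656
```

steer_hand(rows=[0.8,0.015,0.044,0,0,0,-0.1,0.8,0.031,0.089,0,0,0,-0.2,0.8,0.047,0.134,0,0,0,-0.3,0.8,0.062,0.178,0,0,0,-0.4,0.8,0.078,0.223,0,0,0,-0.45,0.8,0.093,0.267,0,0,0,-0.45,0.8,0.109,0.312,0,0,0,-0.45,0.8,0.124,0.356,0,0,0,-0.45,0.8,0.14,0.4,0,0,0,-0.45,0.8,0.155,0.445,0,0,0,-0.45])

```text
clock: 24.05
tool_pos: [0.4511, -0.1598, 0.1971]
eef_rot: [1.0, 0.0, -0.002, -0.001]
contact_force: [1.0, -0.2, -0.4]
opening: 0.799
finger_force: 0.0
```

```bash
python3 -c "
from h import *
go(.4315,-.342,.2,0)"
```

```text
d [-0.0197  0.1822 -0.0031] rv [-0.0014  0.0032  0.0004] norm 0.183
```

steer_hand(rows=[0.8,-0.005,0.045,0,0,0,0,0.8,-0.01,0.09,0,0,0,0,0.8,-0.015,0.135,0,0,0,0,0.8,-0.019,0.175,0,0,0,0,0.8,-0.019,0.182,0,0,0,0,0.8,-0.019,0.182,0,0,0,0,0.8,-0.019,0.182,0,0,0,0])

```text
clock: 24.75
tool_pos: [0.4334, -0.3384, 0.1975]
eef_rot: [1.0, 0.001, -0.001, -0.001]
contact_force: [0.7, 0.3, 0.1]
opening: 0.798
finger_force: 0.0
```

```bash
python3 -c "
from h import *
go(.4313,-.342,.0705,0)"
```

```text
d [-0.0019  0.004   0.127 ] rv [-0.0029  0.0017  0.0017] norm 0.127
```

steer_hand(rows=[0.8,-0.002,0.004,0.04,0,0,0,0.8,-0.002,0.004,0.08,0,0,0,0.8,-0.002,0.004,0.11,0,0,0,0.8,-0.002,0.004,0.127,0,0,0,0.8,-0.002,0.004,0.127,0,0,0,0.8,-0.002,0.004,0.127,0,0,0,0.4,-0.002,0.004,0.127,0,0,0,0.4,-0.002,0.004,0.127,0,0,0,0.4,-0.002,0.004,0.127,0,0,0,0.4,-0.002,0.004,0.127,0,0,0], clamp_n=20)

```text
clock: 25.75
tool_pos: [0.432, -0.3447, 0.0726]
eef_rot: [1.0, -0.0, 0.001, 0.0]
contact_force: [-0.4, 0.3, 4.7]
opening: 0.536
finger_force: 20.0
```

steer_hand(rows=[0.4,0,0,0,0,0,0,0.4,0,0,-0.03,0,0,0,0.4,0,0,-0.07,0,0,0,0.4,0,0,-0.09,0,0,0,0.4,0,0,-0.09,0,0,0])

```text
clock: 26.25
tool_pos: [0.4329, -0.3458, 0.1644]
eef_rot: [1.0, -0.0, 0.002, 0.002]
contact_force: [0.6, 0.1, -1.2]
opening: 0.537
finger_force: 20.0
```

```bash
python3 -c "
from h import *
go(.625,.0585,.16,0)"
```

```text
d [ 0.1918 -0.4044  0.0039] rv [ 0.0034 -0.0048 -0.0006] norm 0.448
```

steer_hand(rows=[0.4,0.006,-0.03,0,0,0,0,0.4,0.015,-0.075,0,0,0,0,0.4,0.035,-0.115,0,0,0,0,0.4,0.06,-0.155,0,0,0,0,0.4,0.085,-0.195,0,0,0,0,0.4,0.11,-0.235,0,0,0,0,0.4,0.135,-0.275,0,0,0,0,0.4,0.16,-0.315,0,0,0,0,0.4,0.185,-0.355,0,0,0,0,0.4,0.192,-0.395,0,0,0,0])

```text
clock: 27.25
tool_pos: [0.6253, 0.0523, 0.1599]
eef_rot: [1.0, -0.0, 0.0, 0.0]
contact_force: [0.2, 0.8, -1.5]
opening: 0.537
finger_force: 20.0
```

steer_hand(rows=[0.4,0,-0.009,0.01,0,0,0,0.4,0,-0.009,0.04,0,0,0,0.4,0,-0.009,0.07,0,0,0,0.4,0,-0.009,0.072,0,0,0,0.4,0,-0.009,0.072,0,0,0,0.4,0,-0.009,0.072,0,0,0])

```text
clock: 27.85
tool_pos: [0.6242, 0.0589, 0.0905]
eef_rot: [1.0, -0.0, 0.001, 0.0]
contact_force: [0.1, -0.5, -0.4]
opening: 0.534
finger_force: 20.0
```

```bash
python3 -c "
from h import *
go(.625,.0585,.0796,0)"
```

```text
d [0.0007 0.0004 0.0109] rv [ 0.0002 -0.0015 -0.0009] norm 0.011
```

steer_hand(rows=[0.4,0,0,0.005,0,0,0,0.4,0,0,0.009,0,0,0,0.4,0,0,0.011,0,0,0,0.4,0,0,0.012,0,0,0,0.4,0,0,0.012,0,0,0])

```text
clock: 28.35
tool_pos: [0.6244, 0.0597, 0.0795]
eef_rot: [1.0, -0.0, 0.001, -0.0]
contact_force: [-1.4, 0.7, 8.7]
opening: 0.533
finger_force: 20.0
```

steer_hand(rows=[0.8,0,0,0,0,0,0,0.8,0,0,0,0,0,0,0.8,0,0,0,0,0,0,0.8,0,0,0,0,0,0,0.8,0,0,-0.02,0,0,0,0.8,0,0,-0.06,0,0,0,0.8,0,0,-0.1,0,0,0,0.8,0,0,-0.13,0,0,0,0.8,0,0,-0.13,0,0,0])

```text
clock: 29.25
tool_pos: [0.6266, 0.0596, 0.2123]
eef_rot: [1.0, -0.0, 0.005, -0.001]
contact_force: [0.9, 0.7, -0.3]
opening: 0.803
finger_force: 0.0
```

```bash
python3 -c "
from h import *
go(.5093,-.3317,.205,0)"
```

```text
d [-0.1171  0.3914  0.0058] rv [-0.0012 -0.0091 -0.0006] norm 0.409
```

steer_hand(rows=[0.8,-0.013,0.043,0,0,0,0,0.8,-0.026,0.087,0,0,0,0,0.8,-0.039,0.13,0,0,0,0,0.8,-0.052,0.174,0,0,0,0,0.8,-0.065,0.217,0,0,0,0,0.8,-0.078,0.261,0,0,0,0,0.8,-0.091,0.304,0,0,0,0,0.8,-0.104,0.348,0,0,0,0,0.8,-0.117,0.39,0,0,0,0,0.8,-0.117,0.391,0,0,0,0])

```text
clock: 30.25
tool_pos: [0.5017, -0.3401, 0.2067]
eef_rot: [1.0, -0.006, -0.002, 0.003]
contact_force: [-0.6, -0.3, -0.3]
opening: 0.8
finger_force: 0.0
```

steer_hand(rows=[0.8,0,0,0,0,0,0,0.8,0,0,0,0,0,0,0.8,0,0,0,0,0,0])

```text
clock: 30.55
tool_pos: [0.5074, -0.3294, 0.2074]
eef_rot: [1.0, 0.001, -0.0, -0.001]
contact_force: [-0.6, -0.6, 0.1]
opening: 0.799
finger_force: 0.0
```

```bash
python3 -c "
from h import *
go(.5093,-.3317,.0705,0)"
```

```text
d [0.0019 0.0025 0.1369] rv [-0.0014  0.      0.003 ] norm 0.137
```

steer_hand(rows=[0.8,0.002,0.002,0.04,0,0,0,0.8,0.002,0.002,0.085,0,0,0,0.8,0.002,0.002,0.12,0,0,0,0.8,0.002,0.002,0.137,0,0,0,0.8,0.002,0.002,0.137,0,0,0,0.8,0.002,0.002,0.137,0,0,0,0.4,0.002,0.002,0.137,0,0,0,0.4,0.002,0.002,0.137,0,0,0,0.4,0.002,0.002,0.137,0,0,0,0.4,0.002,0.002,0.137,0,0,0], clamp_n=15)

```text
clock: 31.55
tool_pos: [0.509, -0.3337, 0.0715]
eef_rot: [1.0, -0.0, 0.001, 0.0]
contact_force: [0.9, 1.0, 4.0]
opening: 0.495
finger_force: 15.0
```

steer_hand(rows=[0.4,0,0,0,0,0,0,0.4,0,0,-0.03,0,0,0,0.4,0,0,-0.06,0,0,0,0.4,0,0,-0.08,0,0,0,0.4,0,0,-0.08,0,0,0])

```text
clock: 32.05
tool_pos: [0.51, -0.3347, 0.1532]
eef_rot: [1.0, -0.0, 0.002, 0.001]
contact_force: [-0.4, -0.8, -1.0]
opening: 0.495
finger_force: 15.0
```

```bash
python3 -c "
from h import *
go(.556,-.007,.15,0)"
```

```text
d [ 0.0458 -0.3277  0.0025] rv [ 0.0029 -0.0047 -0.0005] norm 0.331
```

steer_hand(rows=[0.4,0,-0.03,0,0,0,0,0.4,0,-0.075,0,0,0,0,0.4,0.008,-0.12,0,0,0,0,0.4,0.018,-0.165,0,0,0,0,0.4,0.028,-0.21,0,0,0,0,0.4,0.037,-0.255,0,0,0,0,0.4,0.046,-0.295,0,0,0,0,0.4,0.046,-0.32,0,0,0,0,0.4,0.046,-0.328,0.01,0,0,0,0.4,0.046,-0.328,0.03,0,0,0])

```text
clock: 33.05
tool_pos: [0.5548, -0.0045, 0.1199]
eef_rot: [1.0, 0.001, 0.001, -0.0]
contact_force: [1.0, -0.1, -1.7]
opening: 0.489
finger_force: 15.0
```

steer_hand(rows=[0.4,0,0,0.02,0,0,0,0.4,0,0,0.034,0,0,0,0.4,0,0,0.034,0,0,0,0.4,0,0,0.034,0,0,0])

```text
clock: 33.45
tool_pos: [0.5543, -0.0066, 0.0863]
eef_rot: [1.0, -0.001, -0.0, 0.0]
contact_force: [0.8, -0.2, 0.1]
opening: 0.493
finger_force: 15.0
```

```bash
python3 -c "
from h import *
go(.556,-.007,.0785,0)"
```

```text
d [0.0017 0.0004 0.0078] rv [ 0.0006  0.001  -0.0014] norm 0.008
```

steer_hand(rows=[0.4,0.001,0,0.004,0,0,0,0.4,0.001,0,0.007,0,0,0,0.4,0.001,0,0.009,0,0,0,0.4,0.001,0,0.009,0,0,0])

```text
clock: 33.85
tool_pos: [0.556, -0.0054, 0.0784]
eef_rot: [1.0, -0.0, 0.001, -0.0]
contact_force: [-0.7, -0.1, 3.4]
opening: 0.498
finger_force: 15.0
```

steer_hand(rows=[0.8,0,0,0,0,0,0,0.8,0,0,0,0,0,0,0.8,0,0,0,0,0,0,0.8,0,0,0,0,0,0,0.8,0,0,-0.02,0,0,0,0.8,0,0,-0.06,0,0,0,0.8,0,0,-0.1,0,0,0,0.8,0,0,-0.13,0,0,0,0.8,0,0,-0.13,0,0,0])

```text
clock: 34.75
tool_pos: [0.5583, -0.0057, 0.2117]
eef_rot: [1.0, -0.0, 0.004, -0.0]
contact_force: [0.2, -0.4, -0.4]
opening: 0.799
finger_force: 0.0
```

```bash
python3 -c "
from h import *
go(.5874,-.3205,.205,-.13)"
```

```text
d [0.0292 0.3148 0.0069] rv [-0.0008 -0.0085  0.1294] norm 0.316
```

steer_hand(rows=[0.8,0.004,0.045,0,0,0,0.05,0.8,0.008,0.09,0,0,0,0.13,0.8,0.012,0.135,0,0,0,0.13,0.8,0.016,0.18,0,0,0,0.13,0.8,0.02,0.225,0,0,0,0.13,0.8,0.025,0.27,0,0,0,0.13,0.8,0.029,0.315,0,0,0,0.13,0.8,0.029,0.315,0,0,0,0.13,0.8,0.029,0.315,0,0,0,0.13,0.8,0.029,0.315,0,0,0,0.13])

```text
clock: 35.75
tool_pos: [0.5845, -0.3185, 0.2067]
eef_rot: [0.998, -0.064, -0.001, -0.001]
contact_force: [-0.2, -0.1, -0.6]
opening: 0.798
finger_force: 0.0
```

Run:
```python
from h import *
go(.5874,-.3205,.071,-.13)
c=cam('wrist');im=camrig.snapshot('wrist')[:,:,::-1].copy()
x,y,w,h=.5874,-.3205,-.13,.0245
for z in(.105,.005):
    P=[[x+np.cos(w)*a-np.sin(w)*b,y+np.sin(w)*a+np.cos(w)*b,z] for a,b in((h,h),(h,-h),(-h,-h),(-h,h))]
    cv2.polylines(im,[proj('wrist',P,c).astype(int)],True,(0,0,255),1)
cv2.imwrite('pics/w5.png',im)
```

```text
d [0.0034 0.002  0.1357] rv [-0.0022  0.0016  0.0016] norm 0.136
```

View pics/w5.png

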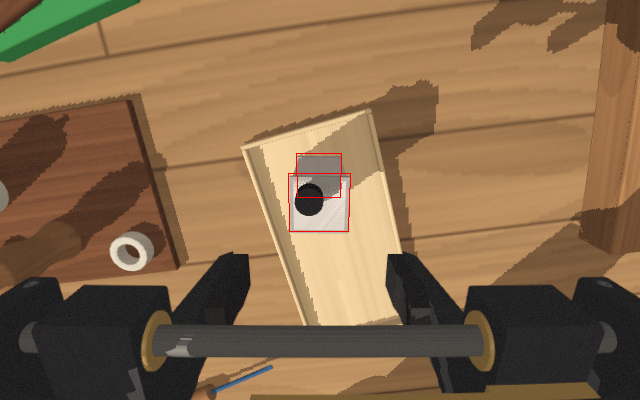

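The tin at (320,200) fits the overlay in position and yaw. Grasping it.

steer_hand(rows=[0.8,0.003,0.002,0.04,0,0,0,0.8,0.003,0.002,0.085,0,0,0,0.8,0.003,0.002,0.12,0,0,0,0.8,0.003,0.002,0.136,0,0,0,0.8,0.003,0.002,0.136,0,0,0,0.8,0.003,0.002,0.136,0,0,0,0.4,0.003,0.002,0.136,0,0,0,0.4,0.003,0.002,0.136,0,0,0,0.4,0.003,0.002,0.136,0,0,0,0.4,0.003,0.002,0.136,0,0,0], clamp_n=25)

```text
clock: 36.8
tool_pos: [0.5881, -0.323, 0.0729]
eef_rot: [0.998, -0.065, 0.001, 0.0]
contact_force: [-1.1, 1.7, 3.6]
opening: 0.526
finger_force: 24.7
```

steer_hand(rows=[0.4,0,0,0,0,0,0,0.4,0,0,-0.03,0,0,0,0.4,0,0,-0.06,0,0,0,0.4,0,0,-0.08,0,0,0,0.4,0,0,-0.08,0,0,0])

```text
clock: 37.3
tool_pos: [0.5888, -0.3242, 0.1545]
eef_rot: [0.998, -0.065, 0.003, 0.001]
contact_force: [-0.0, 0.3, -1.3]
opening: 0.522
finger_force: 24.7
```

```bash
python3 -c "
from h import *
go(.6275,-.0765,.15)"
```

```text
d [ 0.0061 -0.2507  0.004 ] rv [ 0.0023 -0.0053 -0.    ] norm 0.251
```

steer_hand(rows=[0.4,0.001,-0.03,0,0,0,0,0.4,0.002,-0.075,0,0,0,0,0.4,0.003,-0.12,0,0,0,0,0.4,0.005,-0.165,0,0,0,0,0.4,0.006,-0.205,0,0,0,0,0.4,0.006,-0.235,0,0,0,0,0.4,0.006,-0.25,0,0,0,0,0.4,0.006,-0.25,0.02,0,0,0,0.4,0.006,-0.25,0.045,0,0,0,0.4,0.006,-0.25,0.06,0,0,0])

```text
clock: 38.3
tool_pos: [0.6239, -0.0773, 0.0892]
eef_rot: [0.998, -0.066, -0.002, 0.001]
contact_force: [-0.5, 0.4, -1.3]
opening: 0.526
finger_force: 24.7
```

steer_hand(rows=[0.4,0,0,0.004,0,0,0,0.4,0,0,0.004,0,0,0,0.4,0,0,0.004,0,0,0])

```text
clock: 38.6
tool_pos: [0.6263, -0.0765, 0.0884]
eef_rot: [0.998, -0.065, 0.001, 0.0]
contact_force: [-0.5, 0.2, -1.6]
opening: 0.52
finger_force: 24.7
```

```bash
python3 -c "
from h import *
go(.6275,-.0765,.0799)"
```

```text
d [ 0.0012 -0.0001  0.0085] rv [ 0.0003 -0.0015 -0.    ] norm 0.009
```

steer_hand(rows=[0.4,0.001,0,0.004,0,0,0,0.4,0.001,0,0.007,0,0,0,0.4,0.001,0,0.009,0,0,0,0.4,0.001,0,0.0095,0,0,0,0.4,0.001,0,0.0095,0,0,0])

```text
clock: 39.1
tool_pos: [0.6274, -0.0756, 0.0796]
eef_rot: [0.998, -0.065, 0.001, -0.0]
contact_force: [-1.7, 1.1, 5.5]
opening: 0.525
finger_force: 24.7
```

steer_hand(rows=[0.8,0,0,0,0,0,0,0.8,0,0,0,0,0,0,0.8,0,0,0,0,0,0,0.8,0,0,0,0,0,0,0.8,0,0,-0.02,0,0,0,0.8,0,0,-0.06,0,0,0,0.8,0,0,-0.1,0,0,0,0.8,0,0,-0.14,0,0,0,0.8,0,0,-0.18,0,0,0])

```text
clock: 40.0
tool_pos: [0.6263, -0.0761, 0.2598]
eef_rot: [0.998, -0.065, -0.0, 0.0]
contact_force: [0.3, 0.9, -1.1]
opening: 0.801
finger_force: 0.0
```

steer_hand(rows=[0.8,0,0.05,0,0,0,0,0.8,0,0.1,0,0,0,0,0.8,0,0.15,0,0,0,0,0.8,0,0.2,0,0,0,0,0.8,0,0.25,0,0,0,0,0.8,0,0.25,0,0,0,0,0.8,0,0.25,0,0,0,0,0.8,0,0.25,0,0,0,0])

```text
clock: 40.8
tool_pos: [0.5947, -0.322, 0.2579]
eef_rot: [0.998, -0.064, -0.0, -0.001]
contact_force: [1.0, 0.3, 0.1]
opening: 0.803
finger_force: 0.0
```

Run:
```python
from h import *
o=[]
for n in('top','side'):
    im=camrig.snapshot(n)[:,:,::-1];cv2.imwrite(f'pics/{n}3.png',im)
    a=cv2.imread(f'pics/{n}0.png')
    x0,y0,x1,y1=(160,140,390,270) if n=='top' else (160,130,390,260)
    for i in(a,im): o.append(cv2.resize(i[y0:y1,x0:x1],(400,226),interpolation=2))
cv2.imwrite('pics/fin.png',np.vstack([np.hstack(o[:2]),np.hstack(o[2:])]))
```

```text
(no output)
```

View pics/fin.png

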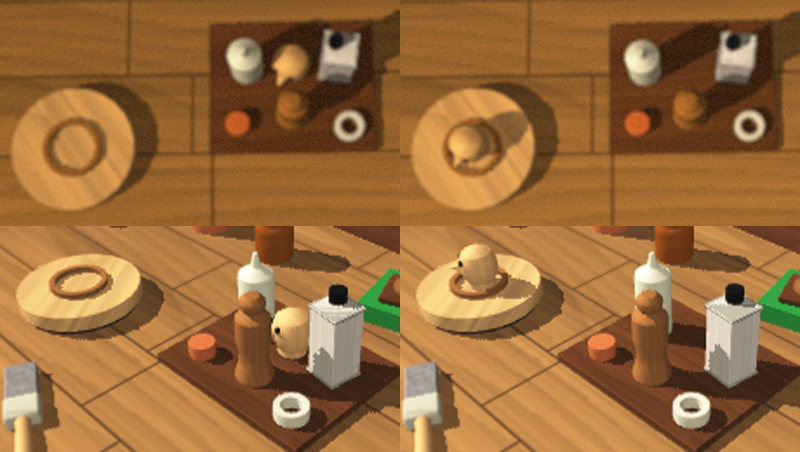

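The before and after views match to within about 2–4 mm: glue (642,60), tin (736,55) and figure (690,107) upright, wax and tape unmoved, head in the ring at (470,145). Handing in.

```bash
python3 -c "
from plant import r, camrig, monitor, job
print(job.finish_job())"
```

```text
the job is handed in; nothing more can be done
None
```

The job is handed in at about 41 s of the 147 s; no verdict came back. In the last pictures the head stands upright in the ring, and the glue, tin and figure are upright within about 4 mm of where they began. The wax and tape have not moved.

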